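Lay the retaining bar across the glue-up cradle and weight it down

TASK

Take the pale wooden bar with red ends out of the board rack, where it stands on its narrow edge, lay it flat on the grey mat and let go of it. Then take it up again across its width and lay it flat across both cheeks of the cradle, down between the yellow lips and centred end to end over the glued blank, and finally stand the iron weight upright on the middle of the bar. Set the bar and the weight down rather than dropping them, and leave the other boards and the things on the bench where they are.

Things in the scene. Friction and masses are not known exactly. Their poses are not given: they have to be found in the camera images.
- bar_center (a point): The retaining bar: pale wood with red ends, 190 mm long (x), 20 mm thick (y), 50 mm wide (z); the point is its centre. At the start it stands on its narrow edge (z up) in one of the rack's three slots, its centre 33 mm and its top 58 mm above the bench. When it lies flat its y axis is vertical, up or down; either face or way round will do.
- rack: Board rack fixed to the bench, 150 mm (x) by 180 mm (y), origin at the centre of its underside. Three slots run along its x, at y = -55, 0 and +55 mm, open at both ends, 23 mm wide; the slot floors are 8 mm, the strips between them 22 mm above the bench. It may stand left or right, with the bar in any slot.
- dark_board_center (a point): Dark brown board standing on edge in another slot of the rack, 170 x 20 x 50 mm, point at its centre, x along its length. To be left alone.
- blue_board_center (a point): Blue-painted board standing on edge in another slot of the rack, 150 x 20 x 50 mm, point at its centre, x along its length. To be left alone.
- mat_top (a point): Grey mat fixed to the bench in front of the robot, 230 mm (x) by 160 mm (y), 3 mm thick; the point is the centre of its top face, z up.
- cradle_seat (a point): Glue-up cradle: two wooden cheeks (18 mm thick, 120 mm wide) stand across its x axis at x = -70 and +70 mm. Each has a flat seat for the bar, 60 mm above the bench, between two yellow lips 12 mm high with a 60 mm gap (y from -30 to +30 mm). The point lies midway between the cheeks, at seat height; the bar is laid along x; z up.
- cradle: The same cradle, fixed to the bench left or right; origin at the centre of the underside of its plywood base, 210 mm (x) by 130 mm (y), 12 mm thick. Between the cheeks stands the glued blank of three strips, 118 mm long (x), 38 mm wide (y from -19 to +19 mm), its top 3 mm below the seats; beside it is room for fingers.
- weight_center (a point): Iron weight: a disc 60 mm across and 30 mm thick with a round knob on top, 28 mm across, reaching from 37 to 58 mm above its underside; 60 mm tall in all, about 0.7 kg (varies). The point is on its axis, 30 mm above its underside; z up.
- tin_center (a point): Round tin, cream with a pale lid, 64 mm across, 50 mm tall, point at its centre. It and the weight may change places. To be left alone.
- sanding_block_center (a point): Cork sanding block, 90 x 60 x 34 mm, point at its centre. To be left alone.
- glue_center (a point): White glue bottle with orange cap, 56 mm across, 140 mm tall, point half-way up. To be left alone.
- mallet_center (a point): Wooden mallet lying on the bench, about 240 mm long, 56 mm tall, its handle along its y axis; point on the handle. To be left alone.
- bar: The same bar, about 0.15 kg (varies); origin at the middle of one narrow edge (its underside at the start), axes as for its centre point. Standing on edge on the mat it is steady; pushed sideways near its top it topples onto its broad face.
- weight: The same iron weight; origin at the centre of its underside.
There are look-alikes about, which are no part of the job. Of the things like the weight, leave any that is orange or purple; of the rest the smaller one is meant.

How it is judged (in metres and radians):
On the way, in this order (a step that is already met when the one before it is completed fails the run):
1. the bar lies flat on the grey mat, its centre over the mat, at rest and let go (angle between the y axis of bar_center and the z axis of mat_top, either way round below 0.08 rad and z of bar_center in the frame of mat_top below 0.016 m and x of bar_center in the frame of mat_top between -0.11 and 0.11 m and y of bar_center in the frame of mat_top between -0.078 and 0.078 m and contact force between the fingers and bar below 0.1 N and linear speed of bar below 0.05 m/s), for 0.2 s.
2. the bar lies flat on both cheeks of the cradle between the yellow lips, centred end to end, at rest and let go (angle between the y axis of bar_center and the z axis of cradle_seat, either way round below 0.08 rad and angle between the x axis of bar_center and the x axis of cradle_seat, either way round below 0.12 rad and z of bar_center in the frame of cradle_seat between 0.006 and 0.0135 m and x of bar_center in the frame of cradle_seat between -0.015 and 0.015 m and y of bar_center in the frame of cradle_seat between -0.008 and 0.008 m and contact force between the fingers and bar below 0.1 N and linear speed of bar below 0.05 m/s), for 0.2 s.
At the end, for the whole second after the job is handed in: The bar lies flat (within 4.5 degrees) on the seats of both cheeks between the yellow lips, its centre within 15 mm of midway between the cheeks and within 8 mm of the cradle's centre line, and the weight stands upright on it, its axis within 20 mm of the bar's centre; both are at rest (angle between the y axis of bar_center and the z axis of cradle_seat, either way round below 0.08 rad and angle between the x axis of bar_center and the x axis of cradle_seat, either way round below 0.12 rad and z of bar_center in the frame of cradle_seat between 0.006 and 0.0135 m and x of bar_center in the frame of cradle_seat between -0.015 and 0.015 m and y of bar_center in the frame of cradle_seat between -0.008 and 0.008 m and horizontal distance between weight_center and bar_center below 0.02 m and z of weight_center in the frame of cradle_seat between 0.044 and 0.0545 m and angle between weight_center's own z axis and vertical below 0.08 rad and linear speed of each of bar, weight below 0.05 m/s and angular speed of weight below 0.3 rad/s); the robot touches nothing.
It fails at once if another board or a thing on the bench is shifted by more than 30 mm (distance of any of dark_board_center, blue_board_center, tin_center, sanding_block_center, glue_center, mallet_center from where it was at the start of the episode above 0.03 m).
It fails at once if the bar is dropped: out of the fingers and moving faster than 0.8 m/s (contact force between the fingers and bar below 0.1 N and linear speed of bar above 0.8 m/s).
It fails at once if the weight is dropped: out of the fingers and moving faster than 0.6 m/s (contact force between the fingers and weight below 0.1 N and linear speed of weight above 0.6 m/s).
It also fails if it takes over 72 s, if anything falls off the work surface, if the arm or the gripper's body presses on something with over 40 N, if the wrist force passes 120 N, or if a joint passes its speed limit or range.

ROBOT

A 6-joint arm with a two-finger parallel gripper is mounted at the origin on the work surface. World frame = base frame: x ahead of the robot, y to its left, z up, the work surface at z = 0. Lengths are in mm, angles in rad, forces in N, time in s.
With the tool pointing down it reaches from about 350 to 775 mm from the base axis. Payload 7.3 kg.
Tool frame: the origin (TCP) lies midway between the tips of the shut fingers; the grasp point (between the pads) lies 19 mm behind it; z points along the fingers, y is the line along which they close (so a half turn about z gives the same grasp; the last joint's range is limited). The gripper opens to 92 mm and grips with 3 to 60 N. Pads are 19 mm wide; open, the fingers measure 130 mm over their backs; the gripper's body (75 mm by 190 mm) begins 47 mm behind the grasp point.
Start: joints at [1.042, 0.342, 1.524, -0, 1.275, -0.146], TCP at [196.085, 487.027, 226.741] pointing down, gripper open.
Joint ranges: [-2.53, 2.53], [-0.77, 2.02], [0.04, 2.7], [-1, 4.14], [0.28, 2.66], [-3.11, 3.11]. Speed limits (rad/s): [2.57, 2.57, 3.14, 3.14, 3.14, 3.14].

INTERFACE

Orientations are given as [roll, pitch, yaw] about the fixed x, y, z axes, in that order (R = Rz(yaw) Ry(pitch) Rx(roll)).
In Python, from plant import readout, vision, order, models gives the robot as it stands. The module is installed in compiled form; this text tells all that it offers.
- The arm moves only by the tool step_arm, never from a script. Its argument "series" is text: rows parted by semicolons, each of 7 numbers parted by spaces: the gripper's target within -1 to 1 (shut at 1, half-way at 0, fully open at -1), then the shift along the tool's x, y, z each as a share of 80 mm, from -1 to 1, then the turn, a rotation vector about the tool's x, y, z each as a share of 2 pi rad, from -1 to 1. In form: jaw x y z ax ay az; .... A call has 1 to 20 rows; each row is the pose to reach, as a shift and turn from the pose commanded when the call began, along the tool's axes at that moment, turning the shorter way round; what a row does not reach only later rows make up. A row lasts 1/10 s, in which the tool goes at most 50 mm and 8.59 degrees, less where a joint would pass 70% of its speed; a pose out of reach is approached as far as the arm can. A call with a number of a shift or a turn outside -1 to 1 is refused whole. A call with a gripper value outside its range is refused whole. The fingers move at their own pace and stop on an object; the grip force is fixed at half the most. Time passes only in rows, so rows that repeat a pose let the fingers close. It gives the time, the measured TCP pose, the force, the opening and the grip force at its end, in the units of the state.
- readout.get_obs(): the state, without advancing time (a new reading comes with each control period).
- vision.capture(name): name is "scene" or "top"; returns a dict with "frame" (420x560x3 uint8, red, green, blue), "depth" (420x560 float32, mm along the optical axis (not along the pixel's ray), 0 where there is no reading), "fovy" (degrees; the focal length in pixels is half the picture's height over the tangent of half this angle, whatever the lens; pixels are square), "cx", "cy" (the principal point, pixels), "rvec" (rotation vector, rad) and "tvec" (3), from world to camera coordinates, as OpenCV has them. Camera axes: x right, y down, z forward; pixel columns grow to the right and rows downward; lengths in mm; the calibration is good to about 2 mm. A picture is of the moment at which its call begins.
- order.close_job(): hands the job in; it is judged then, once.
Trained networks look in a picture, given as the dict that the camera call returned (one of the last four; its "shot" number tells which), for a name from the list of things; names that differ only in an ending like _2 or _b are one class to them, and where a whole thing is asked for, a point or a joint stands for the part that bears it (a point fixed in the world has none). Each returns a list of dicts, best first, with "p" (0 to 1); they miss things now and then, are a little off and sometimes report something else, mostly with a low value. They report only what shows in the picture. A call takes as long as a camera call. They do not tell look-alikes from the thing itself.
- models.look_for(picture, thing): "position" ([column, row] in pixels, amid what is visible of it).
- models.pinpoint(picture, thing): "position" ([column, row] in pixels: a listed point, or the origin of a listed thing).
The state is a dict: "time": time; "joint_positions": joint angles; "dq": joint speeds; "tau": joint torques, N m; "tool_pos": TCP position; "tcp_rot": TCP orientation; "contact_force": force on the tool from outside, world axes, zero at the start; "moment": the same for the moment, N m; "grip_width": finger opening in mm; "finger_force": force on a finger pad.
Only numpy, scipy, OpenCV 4.12 (cv2) and the standard library are available. Lean on these libraries where they do the work, as an engineer would, in place of code of your own. Each camera call takes 0.05 s, during which the arm holds its last target. There are 200 camera calls.

## Working session

There is one attempt and no reset: what is moved stays moved. The work goes in short steps, Python scripts to look and compute and a tool call to move; the robot and the scene stay as the last step left them, time stands still between calls to the robot, and variables do not carry over. Pictures are saved under pics/ and viewed, at most 10 in all, crops included, and the job is handed in when it is done.

Besides the shell and the picture viewer there is one more tool, called after "Emit:" as name(argument=value, ...) on one line, values as JSON. step_arm: Moves the arm, as the interface text tells. Shift numbers are shares of 80 mm and turn numbers shares of 2 pi rad, none past 1 either way. Its arguments: {"type":"object","properties":{"series":{"type":"string"}},"required":["series"]}

```bash
mkdir -p pics
cat > h.py <<'E'
import numpy as np, cv2
from plant import readout, vision, order, models
def K(p):
    h=p['frame'].shape[0]; f=h/2/np.tan(np.radians(p['fovy'])/2)
    return f
def cloud(p):
    f=K(p); d=p['depth'].astype(float); h,w=d.shape
    u,v=np.meshgrid(np.arange(w),np.arange(h))
    c=np.stack([(u-p['cx'])/f*d,(v-p['cy'])/f*d,d],-1)
    R=cv2.Rodrigues(np.array(p['rvec'],float))[0]
    W=(c-np.array(p['tvec']).reshape(3))@R
    W[d==0]=np.nan
    return W
def atz(p,px,z):
    f=K(p);R=cv2.Rodrigues(np.array(p['rvec'],float))[0]
    r=R.T@np.array([(px[0]-p['cx'])/f,(px[1]-p['cy'])/f,1]); o=-R.T@np.array(p['tvec']).reshape(3)
    return o+r*(z-o[2])/r[2]
def save(p,n,crop=None,s=1):
    im=p['frame'][:,:,::-1]
    if crop: x0,y0,x1,y1=crop; im=im[y0:y1,x0:x1]
    cv2.imwrite('pics/'+n+'.png',cv2.resize(im,None,fx=s,fy=s,interpolation=cv2.INTER_CUBIC))
E
python3 - <<'E'
from h import *
np.set_printoptions(precision=1,suppress=True)
p=vision.capture('top');q=vision.capture('scene')
save(p,'top0',s=1.4);save(q,'scene0',s=1.4)
Z=dict(bar_center=33,rack=0,dark_board_center=33,blue_board_center=33,mat_top=3,cradle_seat=60,cradle=0,weight_center=30,tin_center=25,sanding_block_center=17,glue_center=70,mallet_center=28)
for n,z in Z.items():
    for nm,pp in(('top',p),('sc',q)):
        print(n,nm,[(np.round(r['position']),round(r['p'],2),atz(pp,r['position'],z)[:2]) for r in models.pinpoint(pp,n)[:3]])
E
```

```text
bar_center top [(array([367., 270.]), 0.96, array([ 523. , -273.9]))]
bar_center sc [(array([256., 180.]), 0.91, array([ 512.6, -274.6])), (array([392., 267.]), 0.52, array([541.2, 281.6]))]
rack top [(array([388., 266.]), 0.68, array([ 534.7, -334.4]))]
rack sc [(array([244., 183.]), 0.94, array([ 529.7, -323.3]))]
dark_board_center top [(array([392., 262.]), 0.72, array([ 544.4, -337.3]))]
dark_board_center sc [(array([240., 177.]), 0.9, array([ 536.9, -328.8]))]
blue_board_center top [(array([409., 259.]), 0.83, array([ 551.6, -381.6]))]
blue_board_center sc [(array([228., 174.]), 0.62, array([ 556.2, -374.2]))]
mat_top top [(array([262., 271.]), 0.68, array([516.2,  -4. ])), (array([238., 177.]), 0.23, array([772.8,  69.8]))]
mat_top sc [(array([314., 222.]), 0.83, array([522.6,  -8.9]))]
cradle_seat top [(array([152., 265.]), 0.91, array([524.7, 269.4]))]
cradle_seat sc [(array([392., 257.]), 0.93, array([531.7, 271.4]))]
cradle top [(array([157., 268.]), 0.73, array([518.6, 277.5]))]
cradle sc [(array([390., 269.]), 0.72, array([522.3, 273.4])), (array([318., 221.]), 0.59, arra
[... 244 characters left out ...]
rray([ 538.7, -165.5])), (array([264., 231.]), 0.84, array([673.9, -87. ])), (array([237., 256.]), 0.76, array([799.4, -77.4]))]
tin_center top [(array([223., 204.]), 0.89, array([689.2, 104.9]))]
tin_center sc [(array([315., 269.]), 0.61, array([685.5, 120.1]))]
sanding_block_center top [(array([240., 177.]), 0.96, array([767.4,  62.2]))]
sanding_block_center sc [(array([280., 282.]), 0.64, array([777.8,  70.4]))]
glue_center top [(array([157., 174.]), 0.74, array([757.3, 270.6]))]
glue_center sc [(array([350., 308.]), 0.56, array([751.8, 277.4]))]
mallet_center top [(array([377., 181.]), 0.91, array([ 757.7, -305. ]))]
mallet_center sc [(array([200., 209.]), 0.73, array([ 739.6, -314.3]))]
```

View pics/top0.png

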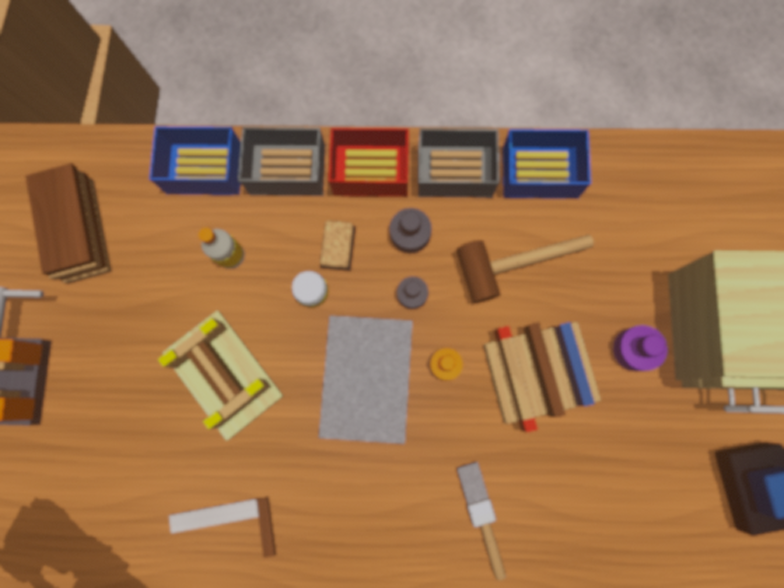

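View pics/scene0.png

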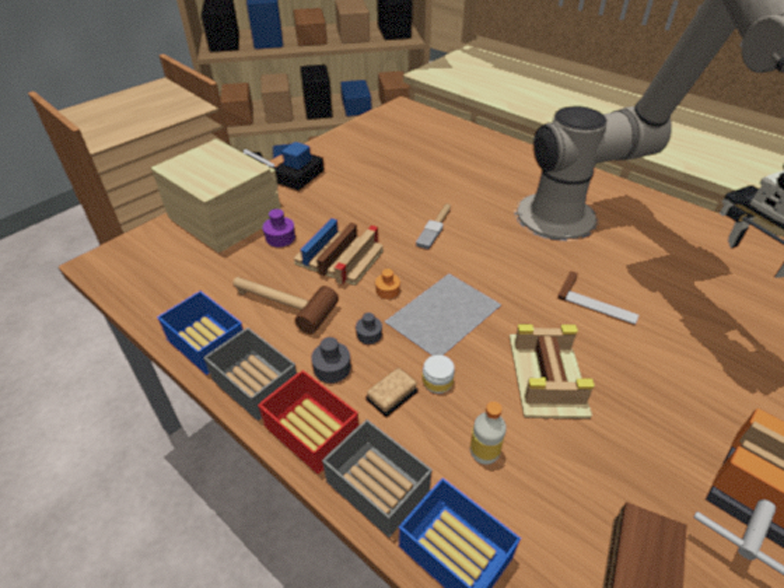

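The top picture (1.4x) shows the rack at (540,375) with the bar (red ends at (503,333) and (529,425)), the cradle at (220,375) and the mat at (367,380). Weight candidates are large grey at (410,230), small grey at (412,292), orange at (446,364) and purple at (640,348). Leaving out orange and purple, the smaller grey one at (412,292) fits. Next I'll measure with depth and enlarge that crop.

Run:
```python
from h import *
np.set_printoptions(precision=1,suppress=True)
p=vision.capture('top');q=vision.capture('scene')
a=p['frame'][140:290,265:445];b=q['frame'][140:270,190:370]
cv2.imwrite('pics/crop1.png',np.vstack([cv2.resize(a,(360,300)),cv2.resize(b,(360,260))])[:,:,::-1])
for nm,pp in(('top',p),('sc',q)):
    W=cloud(pp);hsv=cv2.cvtColor(pp['frame'],cv2.COLOR_RGB2HSV);H,S,V=[hsv[...,i].astype(int) for i in range(3)]
    print(nm,'bench z',np.nanmedian(W[(abs(W[...,0]-450)<40)&(abs(W[...,1]+100)<60)][:,2]))
    def box(c,r): return (abs(W[...,0]-c[0])<r)&(abs(W[...,1]-c[1])<r)
    def rect(m,t):
        P=W[m][:,:2].astype(np.float32); 
        if len(P)<5: print(t,len(P));return
        (c,s,an)=cv2.minAreaRect(P); print(t,len(P),'mean',W[m].mean(0),'rect',np.array(c),np.array(s),an)
    red=((H<7)|(H>173))&(S>170)&(V>90)&(W[...,2]>25)&box((525,-280),130)
    n,L=cv2.connectedComponents(red.astype(np.uint8))
    for i in range(1,n): 
        if (L==i).sum()>4: rect(L==i,'red')
    pale=(W[...,2]>50)&box((525,-300),140)
    n,L=cv2.connectedComponents(pale.astype(np.uint8))
    for i in range(1,n):
        if (L==i).sum()>20: rect(L==i,'tops')
    yel=(H>24)&(H<36)&(S>180)&(W[...,2]>50)&box((525,270),120)
    n,L=cv2.connectedComponents(yel.astype(np.uint8))
    for i in range(1,n):
        if (L==i).sum()>8: rect(L==i,'lip')
    rect(box((525,270),120)&(W[...,2]>50),'cradle>50')
    rect(box((525,270),150)&(W[...,2]>7)&(W[...,2]<17),'base')
    for c in((678,-85),(802,-82)):
        rect(box(c,45)&(W[...,2]>45),'knob')
        rect(box(c,45)&(W[...,2]>22)&(W[...,2]<36),'disc')
    grey=(S<40)&(abs(W[...,2]-3)<5)&box((520,-5),140)
    rect(cv2.erode(cv2.morphologyEx(grey.astype(np.uint8),cv2.MORPH_OPEN,np.ones((5,5))),np.ones((1,1)))>0,'mat')
print(readout.get_obs()['tcp_rot'],readout.get_obs()['time'])
```

```text
top bench z 0.06834275257357529
red 54 mean [ 602.9 -251.6   57.5] rect [ 603.1 -252.2] [16.6 19.5] 13.980833053588867
red 62 mean [ 440.7 -293.4   57.5] rect [ 440.4 -294.2] [17.3 19.8] 15.557875633239746
tops 596 mean [ 538.  -325.6   56.9] rect [ 540.1 -326. ] [169.9  21.4] 14.284446716308594
tops 524 mean [ 549.2 -379.4   56.7] rect [ 550.5 -380. ] [149.5  22.1] 15.099631309509277
tops 663 mean [ 521.2 -273.5   57.2] rect [ 523.3 -273.4] [190.2  21.4] 14.591653823852539
lip 73 mean [603.9 279.2  70.9] rect [604.3 280. ] [14.4 28. ] 42.538963317871094
lip 80 mean [545.4 349.   70.8] rect [546.4 349.8] [15.9 29.7] 37.96648025512695
lip 78 mean [496.8 189.1  69.8] rect [496.7 189.8] [13.3 28.4] 40.078121185302734
lip 86 mean [438.6 258.7  70.3] rect [439.3 259.4] [16.1 29.6] 36.051856994628906
cradle>50 1583 mean [522.6 270.9  60.8] rect [523.2 271.4] [159.6 120. ] 40.293914794921875
base 2033 mean [515.7 259.1  11.6] rect [524.7 246.8] [240.3 272.6] 5.034154415130615
knob 99 mean [681.3 -85.3  58.1] rect [681.6 -85.4] [24.9 25.8] 0.4740646183490753
disc 296 mean [680.7 -85.4  29.9]
[... 688 characters left out ...]
ops 250 mean [ 526.1 -271.    56.4] rect [ 522.1 -273.4] [191.5  24.5] 14.157858848571777
cradle>50 1191 mean [527.  276.2  60.4] rect [521.1 271.1] [161.9 120. ] 40.24699783325195
base 1175 mean [547.1 281.9  11.7] rect [555.3 236.7] [201.2 272.2] 23.757022857666016
knob 73 mean [683.7 -82.4  56.4] rect [683.1 -83.9] [25.7 26.5] 25.54904556274414
disc 175 mean [687.7 -79.1  29.1] rect [684.1 -82.5] [55.7 57.3] 35.6636962890625
knob 193 mean [807.1 -74.1  72.5] rect [801.8 -80.9] [43.2 39.2] 36.828975677490234
disc 84 mean [822.5 -54.6  29.1] rect [820.6 -63.4] [35.2 78.7] 42.42513656616211
mat 2345 mean [524.4   3.    2.4] rect [517.5  -1. ] [162.  231.4] 87.43768310546875
[3.1 0.  2.8] 1.4
```

View pics/crop1.png

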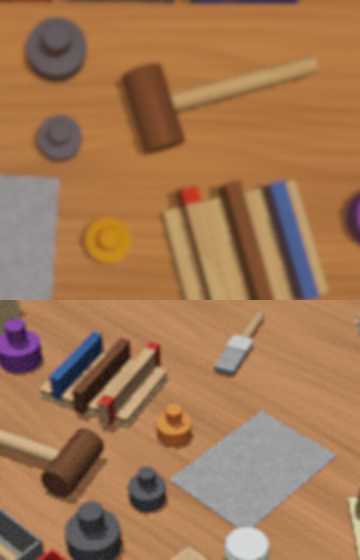

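```bash
cat >> h.py <<'E'
from scipy.spatial.transform import Rotation as Ro
def plan(target,yaw_deg,pos=None,rpy=None):
    o=readout.get_obs()
    p0=np.array(o['tool_pos'] if pos is None else pos,float); R0=Ro.from_euler('xyz',o['tcp_rot'] if rpy is None else rpy)
    R1=Ro.from_euler('xyz',[np.pi,0,np.radians(yaw_deg)])
    d=np.array(target,float)-p0; rv=(R0.inv()*R1).as_rotvec()/(2*np.pi)
    for n in range(1,30):
        a=R0.inv().apply(d/n)/80; b=R1.inv().apply(d/n)/80
        if max(abs(a).max(),abs(b).max() if n>1 else 0)<=1: break
    print('n',n,'first',a.round(3),rv.round(4),'then',b.round(3),'t',round(o['time'],1),'pos',p0.round(1),'rpy',np.round(o['tcp_rot'],3),'grip',round(float(o['grip_width']),1))
E
python3 -c "
from h import *
plan((523,-273.4,140),194.4)"
```

```text
n 11 first [-0.667 -0.663  0.099] [ 0.      0.     -0.1009] then [-0.145 -0.929  0.099] t 1.4 pos [196.1 487.  226.7] rpy [3.142 0.    2.759] grip 91.9
```

Emit:
step_arm(series="0.13 -0.917 -0.912 0.136 0 0 0;0.13 -0.917 -0.912 0.136 0 0 0;0.13 -0.917 -0.912 0.136 0 0 0;0.13 -0.917 -0.912 0.136 0 0 0")

```text
time: 1.8
tool_pos: [237.4, 391.3, 216.1]
tcp_rot: [3.141, -0.0, 2.756]
contact_force: [-0.2, 0.4, 0.1]
grip_width: 64.2
finger_force: 0.0
```

Emit:
step_arm(series="0.13 -0.917 -0.912 0.136 0 0 0;0.13 -0.917 -0.912 0.136 0 0 0;0.13 -0.917 -0.912 0.136 0 0 0;0.13 -0.917 -0.912 0.136 0 0 0")

```text
time: 2.2
tool_pos: [278.3, 297.2, 205.3]
tcp_rot: [3.14, 0.0, 2.757]
contact_force: [-0.7, -0.3, 0.9]
grip_width: 40.4
finger_force: 0.0
```

Emit:
step_arm(series="0.13 -0.917 -0.912 0.136 0 0 0;0.13 -0.917 -0.912 0.136 0 0 0;0.13 -0.917 -0.912 0.136 0 0 0;0.13 -0.917 -0.912 0.136 0 0 0")

```text
time: 2.6
tool_pos: [319.2, 202.5, 194.3]
tcp_rot: [3.14, 0.0, 2.757]
contact_force: [0.7, 0.2, 0.6]
grip_width: 39.9
finger_force: 0.0
```

Emit:
step_arm(series="0.13 -0.917 -0.912 0.136 0 0 0;0.13 -0.917 -0.912 0.136 0 0 0;0.13 -0.917 -0.912 0.136 0 0 0;0.13 -0.917 -0.912 0.136 0 0 0")

```text
time: 3.0
tool_pos: [359.8, 107.7, 183.3]
tcp_rot: [3.141, -0.0, 2.758]
contact_force: [-0.5, 0.5, -0.1]
grip_width: 40.1
finger_force: 0.0
```

Emit:
step_arm(series="0.13 -0.917 -0.912 0.136 0 0 0;0.13 -0.917 -0.912 0.136 0 0 0;0.13 -0.917 -0.912 0.136 0 0 0;0.13 -0.917 -0.912 0.136 0 0 0")

```text
time: 3.4
tool_pos: [400.4, 13.0, 172.2]
tcp_rot: [3.141, -0.001, 2.759]
contact_force: [-0.7, 0.4, -0.4]
grip_width: 39.9
finger_force: 0.0
```

Emit:
step_arm(series="0.13 -0.917 -0.912 0.136 0 0 0;0.13 -0.917 -0.912 0.136 0 0 0;0.13 -0.917 -0.912 0.136 0 0 0;0.13 -0.917 -0.912 0.136 0 0 0")

```text
time: 3.8
tool_pos: [441.0, -81.7, 161.2]
tcp_rot: [3.141, -0.001, 2.76]
contact_force: [0.4, -0.3, 0.3]
grip_width: 39.8
finger_force: 0.0
```

Emit:
step_arm(series="0.13 -0.917 -0.912 0.136 0 0 0;0.13 -0.917 -0.912 0.136 0 0 0;0.13 -0.917 -0.912 0.136 0 0 0;0.13 -0.917 -0.912 0.136 0 0 0")

```text
time: 4.2
tool_pos: [481.7, -176.5, 150.3]
tcp_rot: [3.141, -0.002, 2.76]
contact_force: [-0.3, -0.2, 0.4]
grip_width: 39.8
finger_force: 0.0
```

Emit:
step_arm(series="0.13 -0.917 -0.912 0.136 0 0 -0.1009;0.13 -0.917 -0.912 0.136 0 0 -0.1009;0.13 -0.917 -0.912 0.136 0 0 -0.1009;0.13 -0.917 -0.912 0.136 0 0 -0.1009;0.13 -0.917 -0.912 0.136 0 0 -0.1009;0.13 -0.917 -0.912 0.136 0 0 -0.1009")

```text
time: 4.8
tool_pos: [522.6, -270.4, 140.1]
tcp_rot: [3.14, -0.0, -2.888]
contact_force: [-0.2, 0.7, -0.4]
grip_width: 40.0
finger_force: 0.0
```

```bash
python3 -c "
from h import *
plan((523,-273.4,30),194.4)"
```

```text
n 2 first [ 0.002 -0.02   0.688] [ 0.0002 -0.      0.0004] then [ 0.002 -0.019  0.688] t 4.8 pos [ 522.6 -270.4  140.1] rpy [ 3.14  -0.    -2.888] grip 40.0
```

Emit:
step_arm(series="0.13 0 0 0.4 0 0 0;0.13 0 0 0.4 0 0 0;0.13 0 0 0.4 0 0 0;0.13 0 0 0.4 0 0 0")

```text
time: 5.2
tool_pos: [523.1, -273.2, 109.0]
tcp_rot: [-3.141, 0.001, -2.89]
contact_force: [-0.2, -0.3, 1.2]
grip_width: 40.2
finger_force: 0.0
```

```bash
python3 -c "
from h import *
plan((523,-273.4,30),194.4)
p=vision.capture('top'); save(p,'t1',(310,200,450,320),4)"
```

```text
n 1 first [ 0.003 -0.001  0.988] [-0.0002  0.0002  0.    ] then [ 0.002 -0.002  0.988] t 5.2 pos [ 523.1 -273.2  109. ] rpy [-3.141e+00  1.000e-03 -2.890e+00] grip 40.2
```

View pics/t1.png

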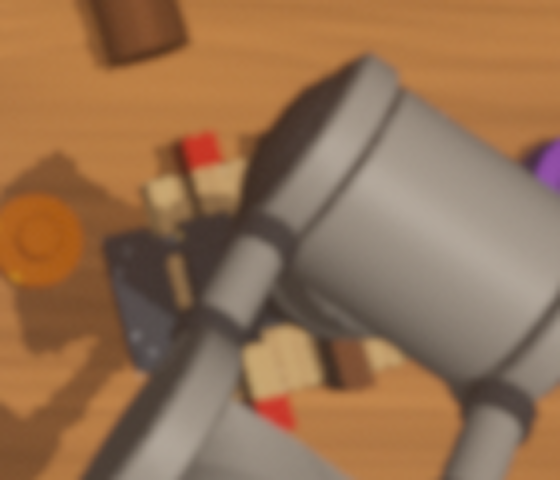

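The crop shows the gripper over the middle of the bar, its red ends at (200,150) and (275,412), square to it. I'll descend, grip and lift.

Emit:
step_arm(series="0.13 0 0 0.3 0 0 0;0.13 0 0 0.6 0 0 0;0.13 0 0 0.7 0 0 0;0.13 0 0 0.8 0 0 0;0.13 0 0 0.9 0 0 0;0.13 0 0 0.97 0 0 0;0.13 0 0 0.97 0 0 0")

```text
time: 5.95
tool_pos: [522.3, -273.5, 29.7]
tcp_rot: [3.141, -0.0, -2.891]
contact_force: [-0.1, 0.7, -0.7]
grip_width: 39.9
finger_force: 0.0
```

Emit:
step_arm(series="1 0 0 0 0 0 0;1 0 0 0 0 0 0;1 0 0 0 0 0 0;1 0 0 0 0 0 0;1 0 0 0 0 0 0;1 0 0 0 0 0 0")

```text
time: 6.55
tool_pos: [522.9, -274.1, 30.5]
tcp_rot: [-3.14, 0.001, -2.89]
contact_force: [1.2, -2.8, 1.2]
grip_width: 19.7
finger_force: 29.9
```

Emit:
step_arm(series="1 0 0 -0.1 0 0 0;1 0 0 -0.25 0 0 0;1 0 0 -0.4 0 0 0;1 0 0 -0.6 0 0 0;1 0 0 -0.8 0 0 0;1 0 0 -1 0 0 0;1 0 0 -1 0 0 0")

```text
time: 7.25
tool_pos: [523.4, -273.8, 112.5]
tcp_rot: [-3.139, 0.003, -2.89]
contact_force: [0.4, 0.1, -1.3]
grip_width: 19.9
finger_force: 29.9
```

```bash
python3 -c "
from h import *
plan((518,-36,105),180)"
```

```text
n 3 first [-0.225  0.965  0.029] [-0.0003  0.0005  0.04  ] then [0.023 0.991 0.031] t 7.2 pos [ 523.4 -273.8  112.5] rpy [-3.139e+00  3.000e-03 -2.890e+00] grip 19.9
```

Emit:
step_arm(series="1 -0.11 0.48 0 0 0 0.02;1 -0.225 0.965 0 0 0 0.04;1 -0.225 0.965 0 0 0 0.04;1 -0.225 0.965 0 0 0 0.04")

```text
time: 7.65
tool_pos: [520.4, -193.3, 109.6]
tcp_rot: [3.141, -0.001, -3.139]
contact_force: [-0.4, -0.5, -1.3]
grip_width: 20.1
finger_force: 30.0
```

Emit:
step_arm(series="1 0.01 0.5 0 0 0 0;1 0.02 0.99 0 0 0 0;1 0.02 0.99 0 0 0 0")

```text
time: 7.95
tool_pos: [518.3, -112.1, 109.5]
tcp_rot: [3.14, -0.002, -3.138]
contact_force: [-0.1, -1.4, -2.1]
grip_width: 19.8
finger_force: 30.0
```

Emit:
step_arm(series="1 0.01 0.5 0 0 0 0;1 0.02 0.8 0 0 0 0;1 0.02 0.99 0 0 0 0;1 0.02 0.99 0 0 0 0")

```text
time: 8.35
tool_pos: [517.7, -35.4, 109.9]
tcp_rot: [3.141, -0.0, -3.14]
contact_force: [0.7, -0.1, -1.4]
grip_width: 19.8
finger_force: 30.0
```

Emit:
step_arm(series="1 0 0 0.3 0 0 0;1 0 0 0.6 0 0 0;1 0 0 0.8 0 0 0;1 0 0 0.9 0 0 0;1 0 0 0.9 0 0 0;1 0 0 0.9 0 0 0")

```text
time: 8.95
tool_pos: [518.2, -36.7, 38.6]
tcp_rot: [-3.141, 0.001, 3.141]
contact_force: [-0.4, -0.1, -2.3]
grip_width: 19.9
finger_force: 30.0
```

```bash
python3 -c "
from h import *
plan((518,-36,25.5),180)
for c in ('top','scene'):
    p=vision.capture(c);W=cloud(p);hsv=cv2.cvtColor(p['frame'],cv2.COLOR_RGB2HSV)
    m=((hsv[...,0]<7)|(hsv[...,0]>173))&(hsv[...,1]>170)&(hsv[...,2]>80)&(abs(W[...,1]+36)<60)&(abs(W[...,0]-518)<120)
    for s in (1,-1):
        P=W[m&((W[...,0]-518)*s>0)]; print(len(P),P.mean(0) if len(P) else '', (P[:,2].min(),P[:,2].max()) if len(P) else '')
"
```

```text
n 1 first [0.002 0.009 0.163] [-0.      0.0002 -0.0001] then [0.002 0.009 0.163] t 8.9 pos [518.2 -36.7  38.6] rpy [-3.141e+00  1.000e-03  3.141e+00] grip 19.9
28 [601.72753062 -37.69480747  65.84627163] (np.float64(61.23846217494222), np.float64(71.37137989603995))
48 [434.74286791 -37.5695415   73.37510081] (np.float64(61.640789026688445), np.float64(423.3490711860706))
50 [599.46698771 -29.386699    55.01203257] (np.float64(23.295286224685768), np.float64(69.76311681396695))
0
```

Emit:
step_arm(series="1 0 0 0.06 0 0 0;1 0 0 0.1 0 0 0;1 0 0 0.13 0 0 0;1 0 0 0.15 0 0 0;1 0 0 0.165 0 0 0;1 0 0 0.165 0 0 0;1 0 0 0.165 0 0 0")

```text
time: 9.75
tool_pos: [517.5, -36.0, 25.5]
tcp_rot: [-3.142, 0.0, 3.142]
contact_force: [-1.7, 1.1, 5.1]
grip_width: 19.9
finger_force: 30.0
```

```bash
python3 -c "
from h import *
plan((518,-36,25),180);print(readout.get_obs()['contact_force'])"
```

```text
n 1 first [-0.007 -0.001  0.006] [-0.  0. -0.] then [-0.007 -0.001  0.006] t 9.8 pos [517.5 -36.   25.5] rpy [-3.142  0.     3.142] grip 19.9
[-1.67993019  1.0542626   5.1389274 ]
```

Emit:
step_arm(series="-1 0 0 0 0 0 0;-1 0 0 0 0 0 0;-1 0 0 0 0 0 0;-1 0 0 0 0 0 0;-1 0 0 0 0 0 0;-1 0 0 -0.1 0 0 0;-1 0 0 -0.18 0 0 0;-1 0 0 -0.18 0 0 0")

```text
time: 10.55
tool_pos: [518.4, -36.1, 40.5]
tcp_rot: [-3.141, 0.002, 3.141]
contact_force: [-0.3, 0.1, -0.2]
grip_width: 79.3
finger_force: 0.0
```

Emit:
step_arm(series="-1 0 0.15 0 0 0 0;-1 0 0.3 0 0 0 0;-1 0 0.38 0 0 0 0;-1 0 0.44 0 0 0 0;-1 0 0.5 0 0 0 0;-1 0 0.56 0 0 0 0;-1 0 0.62 0 0 0 0;-1 0 0.68 0 0 0 0;-1 0 0.74 0 0 0 0;-1 0 0.8 0 0 0 0;-1 0 0.8 0 0 0 0;-1 0 0.8 0 0 0 0")

```text
time: 11.75
tool_pos: [517.6, 28.1, 39.3]
tcp_rot: [3.142, 0.0, -3.141]
contact_force: [0.2, -0.4, -0.0]
grip_width: 91.5
finger_force: 0.0
```

```bash
cat > bar.py <<'E'
from h import *
def bar(c0,r=120,zmin=15):
  for c in ('top','scene'):
    p=vision.capture(c);W=cloud(p);hsv=cv2.cvtColor(p['frame'],cv2.COLOR_RGB2HSV)
    m=((hsv[...,0]<7)|(hsv[...,0]>173))&(hsv[...,1]>170)&(hsv[...,2]>80)&(np.hypot(W[...,0]-c0[0],W[...,1]-c0[1])<r)&(W[...,2]<110)&(W[...,2]>zmin)
    n,L=cv2.connectedComponents(m.astype(np.uint8))
    for i in range(1,n):
        P=W[L==i]
        if len(P)>6:
            rr=cv2.minAreaRect(P[:,:2].astype(np.float32)); print(c,len(P),P.mean(0).round(1),'z',P[:,2].min().round(1),P[:,2].max().round(1),np.round(rr[0],1),np.round(rr[1],1),round(rr[2],1))
E
python3 -c "
from bar import *
bar((518,0));plan((518,0,40),180)
save(vision.capture('scene'),'s2',(230,130,430,290),3)"
```

```text
top 56 [602.5  -4.9  22.4] z 17.9 25.5 [ 6.002e+02 -2.000e-01] [42.5 13.3] 89.7
top 86 [434.2  -7.6  22.7] z 18.2 27.9 [434.7  -7.6] [15.2 30.9] 1.2
scene 56 [598.7   5.5  22.4] z 16.0 27.1 [599.1   3.6] [46.7 17.7] 89.8
n 1 first [-0.005 -0.349 -0.009] [ 0.  0. -0.] then [-0.005 -0.349 -0.009] t 11.8 pos [517.6  28.   39.3] rpy [3.142 0.    3.141] grip 91.7
```

View pics/s2.png

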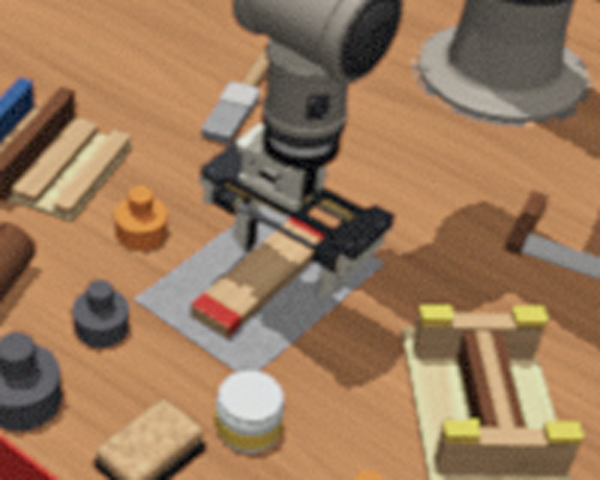

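The bar lies flat on the mat, its red ends at (217,312) and (305,228), between the open fingers. I'll centre on it, descend and grip across the width.

Emit:
step_arm(series="-1 0 -0.2 0 0 0 0;-1 0 -0.35 0 0 0 0;-1 0 -0.35 0 0 0 0;-1 0 -0.35 0.2 0 0 0;-1 0 -0.35 0.35 0 0 0;-1 0 -0.35 0.41 0 0 0;-1 0 -0.35 0.42 0 0 0;-1 0 -0.35 0.42 0 0 0")

```text
time: 12.7
tool_pos: [517.6, 0.2, 5.7]
tcp_rot: [3.141, -0.0, -3.142]
contact_force: [0.2, -1.2, 0.1]
grip_width: 91.6
finger_force: 0.0
```

Emit:
step_arm(series="1 0 0 0 0 0 0;1 0 0 0 0 0 0;1 0 0 0 0 0 0;1 0 0 0 0 0 0;1 0 0 0 0 0 0;1 0 0 0 0 0 0;1 0 0 0 0 0 0;1 0 0 0 0 0 0")

```text
time: 13.5
tool_pos: [517.6, 0.0, 5.7]
tcp_rot: [3.142, 0.0, 3.142]
contact_force: [-0.2, -0.5, 2.2]
grip_width: 49.8
finger_force: 30.0
```

Emit:
step_arm(series="1 0 0 -0.1 0 0 0;1 0 0 -0.25 0 0 0;1 0 0 -0.4 0 0 0;1 0 0 -0.6 0 0 0;1 0 0 -0.8 0 0 0;1 0 0 -1 0 0 0;1 0 0 -1 0 0 0;1 0 0 -1 0 0 0")

```text
time: 14.3
tool_pos: [517.7, 0.1, 86.2]
tcp_rot: [-3.142, 0.001, 3.141]
contact_force: [0.2, -0.0, -2.1]
grip_width: 49.6
finger_force: 30.0
```

```bash
python3 -c "
from bar import *
bar((518,0));plan((522,270.8,120),220.2)"
```

```text
top 83 [602.9  -2.1 103.3] z 99.3 107.6 [603.4  -1.1] [42.3 11.8] 81.6
top 67 [434.1  12.5 102.8] z 99.6 106.5 [434.1  12. ] [16.2 19. ] 1.2
scene 66 [597.9   6.7 101.2] z 89.1 106.0 [598.2   3.2] [48.7 16. ] 89.6
n 4 first [-0.015  0.846 -0.109] [ 1.000e-04 -1.000e-04 -1.117e-01] then [-0.558  0.636 -0.109] t 14.4 pos [5.17e+02 1.00e-01 8.52e+01] rpy [ 3.141e+00 -1.000e-03  3.141e+00] grip 49.8
```

Emit:
step_arm(series="1 0 0.3 -0.109 0 0 0;1 -0.015 0.7 -0.109 0 0 0;1 -0.015 0.846 -0.109 0 0 0;1 -0.015 0.846 -0.109 0 0 0")

```text
time: 14.8
tool_pos: [518.1, 69.0, 93.7]
tcp_rot: [3.142, -0.002, -3.139]
contact_force: [-1.0, -0.2, -2.8]
grip_width: 49.5
finger_force: 30.0
```

Emit:
step_arm(series="1 -0.015 0.45 -0.109 0 0 0;1 -0.015 0.846 -0.109 0 0 0;1 -0.015 0.846 -0.109 0 0 0")

```text
time: 15.1
tool_pos: [519.9, 137.3, 102.8]
tcp_rot: [3.141, -0.0, -3.139]
contact_force: [-0.7, -1.0, -1.5]
grip_width: 49.6
finger_force: 30.0
```

Emit:
step_arm(series="1 -0.015 0.45 -0.109 0 0 0;1 -0.015 0.846 -0.109 0 0 0;1 -0.015 0.846 -0.109 0 0 0")

```text
time: 15.4
tool_pos: [521.3, 204.6, 111.5]
tcp_rot: [3.141, 0.0, -3.139]
contact_force: [-0.6, -0.3, -2.4]
grip_width: 49.6
finger_force: 30.0
```

Emit:
step_arm(series="1 -0.015 0.3 -0.109 0 0 -0.02;1 -0.015 0.6 -0.109 0 0 -0.04;1 -0.015 0.846 -0.109 0 0 -0.06;1 -0.015 0.846 -0.109 0 0 -0.08;1 -0.015 0.846 -0.109 0 0 -0.1;1 -0.015 0.846 -0.109 0 0 -0.1117;1 -0.015 0.846 -0.109 0 0 -0.1117;1 -0.015 0.846 -0.109 0 0 -0.1117")

```text
time: 16.2
tool_pos: [522.6, 269.3, 120.1]
tcp_rot: [3.142, -0.001, -2.443]
contact_force: [-1.0, 0.1, -1.3]
grip_width: 50.0
finger_force: 30.0
```

```bash
python3 -c "
from bar import *
bar((522,271));plan((522,270.8,63),220.2)
save(vision.capture('top'),'t3',(90,200,230,320),4)"
```

```text
n 1 first [-0.002  0.013  0.717] [ 0.     -0.0001 -0.0003] then [-0.002  0.013  0.717] t 16.3 pos [522.5 269.9 120.3] rpy [ 3.142e+00 -1.000e-03 -2.442e+00] grip 49.7
```

View pics/t3.png

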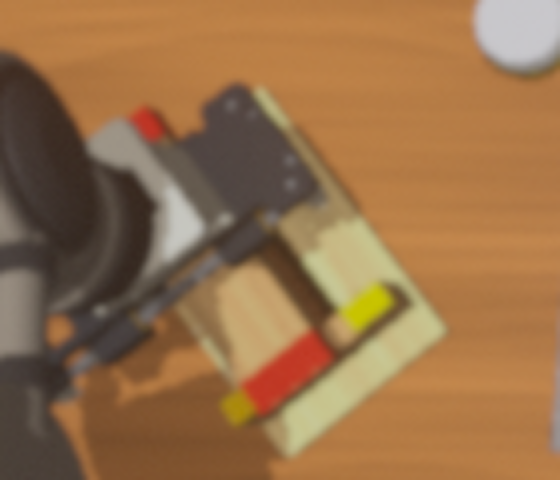

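The crop shows the bar aligned with the cradle, one red end at (290,372) above the lips (368,308) and (238,407), and parallax from its height. I'll lower it to just above the lips and measure.

Emit:
step_arm(series="1 0 0 0.2 0 0 0;1 0 0 0.4 0 0 0;1 0 0 0.48 0 0 0;1 0 0 0.48 0 0 0;1 0 0 0.48 0 0 0")

```text
time: 16.85
tool_pos: [522.7, 270.8, 82.7]
tcp_rot: [-3.141, 0.001, -2.44]
contact_force: [-1.0, -0.1, -1.7]
grip_width: 49.6
finger_force: 30.0
```

```bash
python3 -c "
from bar import *
bar((522,271));plan((522,270.8,63),220.2)
p=vision.capture('top');W=cloud(p);hsv=cv2.cvtColor(p['frame'],cv2.COLOR_RGB2HSV)
m=(hsv[...,0]>24)&(hsv[...,0]<36)&(hsv[...,1]>170)&(W[...,2]>60)&(abs(W[...,1]-270)<120)&(abs(W[...,0]-525)<120)
n,L=cv2.connectedComponents(m.astype(np.uint8))
for i in range(1,n):
  if (L==i).sum()>8: print('lip',(L==i).sum(),W[L==i].mean(0).round(1))
"
```

```text
top 29 [600.1 307.4  99.6] z 89.3 103.5 [599.9 307.1] [20.  8.] 48.7
top 162 [458.8 214.5  99.5] z 93.5 103.6 [458.4 215.2] [18.5 49.5] 40.5
scene 100 [585.7 322.3 100. ] z 92.7 105.0 [584.6 323. ] [17.4 49.3] 40.7
n 1 first [0.011 0.006 0.251] [-0.0001  0.0002 -0.    ] then [0.01  0.006 0.251] t 16.9 pos [522.9 270.9  83.1] rpy [-3.141e+00  2.000e-03 -2.440e+00] grip 49.9
lip 9 [597.4 273.9 110.4]
lip 80 [497.1 189.5  70.9]
```

Emit:
step_arm(series="1 0 0.01 0.08 0 0 0;1 0 0.01 0.14 0 0 0;1 0 0.01 0.19 0 0 0;1 0 0.01 0.22 0 0 0;1 0 0.01 0.235 0 0 0;1 0 0.01 0.245 0 0 0;1 0 0.01 0.245 0 0 0;1 0 0.01 0.245 0 0 0")

```text
time: 17.8
tool_pos: [521.9, 271.4, 62.7]
tcp_rot: [-3.142, 0.0, -2.44]
contact_force: [-1.9, -0.6, -0.7]
grip_width: 49.5
finger_force: 30.0
```

```bash
python3 -c "
from bar import *
bar((522,271));plan((522,270.8,62.5),220.2);print(readout.get_obs()['contact_force'])"
```

```text
top 26 [599.4 307.7  79.5] z 73.9 82.8 [599.6 307.8] [17.9  7.6] 46.9
top 155 [457.6 215.6  79.5] z 74.2 83.4 [457.4 216. ] [17.6 50.1] 40.9
scene 114 [585.1 323.6  79.5] z 68.9 83.3 [584.5 324.8] [18.4 50.2] 43.6
n 1 first [ 0.004 -0.006  0.003] [-0.  0.  0.] then [ 0.004 -0.006  0.003] t 17.9 pos [521.9 271.4  62.7] rpy [-3.142  0.    -2.44 ] grip 49.7
[-1.92965692 -0.03387839 -0.93206776]
```

Emit:
step_arm(series="1 0 0 0.007 0 0 0;1 0 0 0.012 0 0 0;1 0 0 0.012 0 0 0")

```text
time: 18.2
tool_pos: [522.0, 271.4, 62.7]
tcp_rot: [-3.141, 0.001, -2.44]
contact_force: [-3.5, -1.5, 7.7]
grip_width: 49.6
finger_force: 30.0
```

Emit:
step_arm(series="-1 0 0 0 0 0 0;-1 0 0 0 0 0 0;-1 0 0 0 0 0 0;-1 0 0 0 0 0 0;-1 0 0 0 0 0 0;-1 0 0 0 0 0 0;-1 0 0 0 0 0 0;-1 0 0 -0.1 0 0 0;-1 0 0 -0.4 0 0 0;-1 0 0 -1 0 0 0;-1 0 0 -1 0 0 0;-1 0 0 -1 0 0 0")

```text
time: 19.4
tool_pos: [522.6, 271.7, 143.5]
tcp_rot: [-3.14, 0.003, -2.44]
contact_force: [-0.1, 0.3, -0.4]
grip_width: 92.3
finger_force: 0.0
```

```bash
python3 -c "
from bar import *
bar((522,271));plan((682,-85,150),220.2);plan((682,-85,150),153)
p=vision.capture('scene')
save(p,'s4',(330,190,470,310),4)"
```

```text
top 150 [458.  215.   79.9] z 75.7 84.5 [457.5 215.5] [17.3 48.9] 40.9
scene 36 [450.  222.6  79.4] z 76.4 82.5 [450.4 222.8] [15.8 35.2] 32.0
scene 108 [585.  323.6  79.6] z 70.1 84.0 [584.4 324.4] [18.7 48.9] 41.3
n 5 first [ 0.268 -0.939 -0.022] [ 0.0001 -0.0002  0.    ] then [ 0.268 -0.939 -0.022] t 19.5 pos [521.3 271.2 141.1] rpy [ 3.141e+00 -1.000e-03 -2.440e+00] grip 91.6
n 5 first [ 0.268 -0.939 -0.022] [-0.     -0.0002  0.1867] then [-0.762 -0.611 -0.022] t 19.5 pos [521.3 271.2 141.1] rpy [ 3.141e+00 -1.000e-03 -2.440e+00] grip 91.6
```

View pics/s4.png

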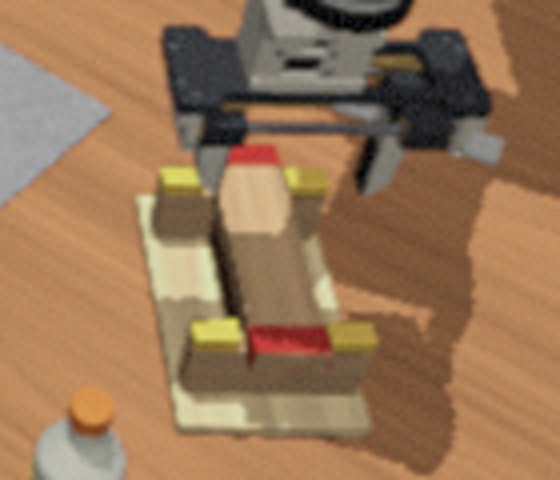

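The bar lies flat between the lips at both ends: red at (290,340) and (255,155), top at z≈80, so it is seated. Going to the weight.

Emit:
step_arm(series="-0.4 0.268 -0.939 -0.02 0 0 0;-0.4 0.268 -0.939 -0.02 0 0 0;-0.4 0.268 -0.939 -0.02 0 0 0")

```text
time: 19.85
tool_pos: [554.9, 197.0, 142.0]
tcp_rot: [3.142, -0.002, -2.444]
contact_force: [-0.3, 0.7, 0.0]
grip_width: 72.3
finger_force: 0.0
```

Emit:
step_arm(series="-0.4 0.268 -0.939 -0.02 0 0 0;-0.4 0.268 -0.939 -0.02 0 0 0;-0.4 0.268 -0.939 -0.02 0 0 0")

```text
time: 20.15
tool_pos: [586.8, 126.4, 143.7]
tcp_rot: [3.141, -0.001, -2.443]
contact_force: [0.7, 0.1, -0.1]
grip_width: 64.5
finger_force: 0.0
```

Emit:
step_arm(series="-0.4 0.268 -0.939 -0.02 0 0 0;-0.4 0.268 -0.939 -0.02 0 0 0;-0.4 0.268 -0.939 -0.02 0 0 0")

```text
time: 20.45
tool_pos: [618.8, 55.8, 145.4]
tcp_rot: [3.141, -0.001, -2.443]
contact_force: [-0.8, -0.3, 0.6]
grip_width: 64.5
finger_force: 0.0
```

Emit:
step_arm(series="-0.4 0.268 -0.939 -0.02 0 0 0;-0.4 0.268 -0.939 -0.02 0 0 0;-0.4 0.268 -0.939 -0.02 0 0 0")

```text
time: 20.75
tool_pos: [650.8, -14.9, 147.0]
tcp_rot: [3.141, -0.001, -2.442]
contact_force: [-1.0, 0.3, 0.3]
grip_width: 64.3
finger_force: 0.0
```

Emit:
step_arm(series="-0.4 0.268 -0.939 -0.02 0 0 0;-0.4 0.268 -0.939 -0.02 0 0 0;-0.4 0.268 -0.939 -0.02 0 0 0;-0.4 0.268 -0.939 -0.02 0 0 0;-0.4 0.268 -0.939 -0.02 0 0 0")

```text
time: 21.25
tool_pos: [681.8, -82.1, 149.2]
tcp_rot: [3.14, -0.0, -2.438]
contact_force: [-0.3, 0.3, 0.7]
grip_width: 64.6
finger_force: 0.0
```

```bash
python3 -c "
from h import *
plan((682,-85,100),220.2)
p=vision.capture('scene');save(p,'s5',(200,170,340,290),4)
W=cloud(p)
b=(abs(W[...,0]-682)<45)&(abs(W[...,1]+85)<45)
for lo,hi in((45,70),(24,34)):
  P=W[b&(W[...,2]>lo)&(W[...,2]<hi)];print(P.mean(0),cv2.minEnclosingCircle(P[:,:2].astype(np.float32)),P[:,2].max())
"
```

```text
n 1 first [ 0.022 -0.031  0.615] [ 0.0003 -0.      0.0003] then [ 0.022 -0.03   0.615] t 21.2 pos [681.8 -82.1 149.2] rpy [ 3.14  -0.    -2.438] grip 64.6
[683.27131346 -82.95000114  56.04392219] ((681.8863525390625, -84.7333984375), 14.364399909973145) 62.089220083071
[687.19026426 -79.96385379  29.34975323] ((680.5120239257812, -85.43659210205078), 30.66278076171875) 33.68688408021797
```

View pics/s5.png

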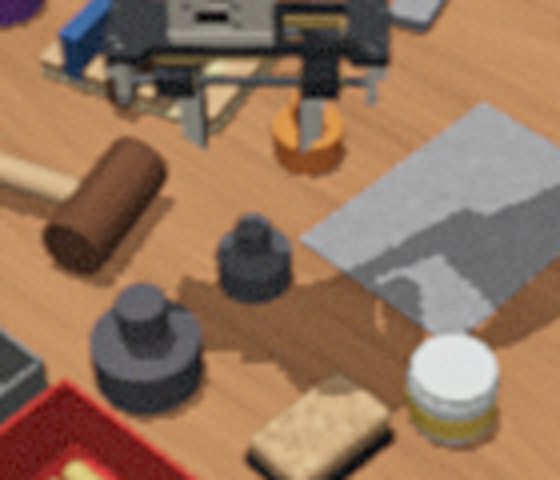

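The gripper hovers above the small grey weight at (255,258), whose 60 mm disc and 28 mm knob match; the bigger grey one is at (147,345). Descending.

Emit:
step_arm(series="-0.4 0 0 0.4 0 0 0;-0.4 0 0 0.8 0 0 0;-0.4 0 0 0.8 0 0 0;-0.4 0 0 0.8 0 0 0;-0.4 0 0 0.8 0 0 0")

```text
time: 21.8
tool_pos: [683.6, -84.3, 87.9]
tcp_rot: [-3.139, 0.002, -2.439]
contact_force: [0.7, -0.8, 0.8]
grip_width: 64.3
finger_force: 0.0
```

```bash
python3 -c "
from h import *
plan((682,-85,34),220.2)"
```

```text
n 1 first [0.022 0.008 0.673] [-0.0004  0.0003  0.0001] then [0.021 0.006 0.673] t 21.8 pos [683.6 -84.3  87.9] rpy [-3.139e+00  2.000e-03 -2.439e+00] grip 64.3
```

Emit:
step_arm(series="-0.4 0.01 0 0.3 0 0 0;-0.4 0.01 0 0.45 0 0 0;-0.4 0.01 0 0.58 0 0 0;-0.4 0.01 0 0.65 0 0 0;-0.4 0.01 0 0.65 0 0 0;-0.4 0.01 0 0.65 0 0 0")

```text
time: 22.4
tool_pos: [682.3, -85.3, 34.1]
tcp_rot: [-3.141, 0.001, -2.44]
contact_force: [0.7, -0.4, 0.4]
grip_width: 64.2
finger_force: 0.0
```

Emit:
step_arm(series="1 0 0 0 0 0 0;1 0 0 0 0 0 0;1 0 0 0 0 0 0;1 0 0 0 0 0 0;1 0 0 0 0 0 0;1 0 0 0 0 0 0;1 0 0 0 0 0 0;1 0 0 0 0 0 0")

```text
time: 23.2
tool_pos: [682.3, -85.6, 33.8]
tcp_rot: [-3.141, 0.001, -2.44]
contact_force: [2.5, -2.2, -0.2]
grip_width: 26.8
finger_force: 30.0
```

Emit:
step_arm(series="1 0 0 -0.05 0 0 0;1 0 0 -0.15 0 0 0;1 0 0 -0.3 0 0 0;1 0 0 -0.5 0 0 0;1 0 0 -0.75 0 0 0;1 0 0 -1 0 0 0;1 0 0 -1 0 0 0;1 0 0 -1 0 0 0")

```text
time: 24.0
tool_pos: [681.7, -85.0, 113.9]
tcp_rot: [-3.141, 0.0, -2.44]
contact_force: [-1.7, -0.3, -6.4]
grip_width: 27.4
finger_force: 30.0
```

```bash
python3 -c "
from h import *
plan((521.7,270.3,150),220.2);print(readout.get_obs()['contact_force'])"
```

```text
n 5 first [-0.268  0.937 -0.09 ] [-0.      0.0001  0.    ] then [-0.268  0.937 -0.09 ] t 24.0 pos [681.7 -85.  113.9] rpy [-3.141  0.    -2.44 ] grip 27.4
[-1.66452843 -0.29201889 -6.43233076]
```

Emit:
step_arm(series="1 -0.05 0.15 -0.09 0 0 0;1 -0.1 0.4 -0.09 0 0 0;1 -0.2 0.7 -0.09 0 0 0;1 -0.268 0.937 -0.09 0 0 0")

```text
time: 24.4
tool_pos: [648.3, -12.0, 120.0]
tcp_rot: [3.139, -0.001, -2.439]
contact_force: [-0.4, -0.3, -5.6]
grip_width: 26.9
finger_force: 30.0
```

Emit:
step_arm(series="1 -0.09 0.31 -0.03 0 0 0;1 -0.18 0.62 -0.06 0 0 0;1 -0.268 0.937 -0.09 0 0 0")

```text
time: 24.7
tool_pos: [616.6, 58.6, 127.6]
tcp_rot: [3.141, -0.001, -2.44]
contact_force: [0.2, -0.8, -5.0]
grip_width: 27.1
finger_force: 30.0
```

Emit:
step_arm(series="1 -0.09 0.31 -0.03 0 0 0;1 -0.18 0.62 -0.06 0 0 0;1 -0.268 0.937 -0.09 0 0 0")

```text
time: 25.0
tool_pos: [584.5, 129.6, 134.9]
tcp_rot: [3.141, -0.001, -2.439]
contact_force: [0.4, 0.5, -6.2]
grip_width: 26.7
finger_force: 30.0
```

Emit:
step_arm(series="1 -0.09 0.31 -0.03 0 0 0;1 -0.18 0.62 -0.06 0 0 0;1 -0.268 0.937 -0.09 0 0 0")

```text
time: 25.3
tool_pos: [552.4, 200.6, 142.2]
tcp_rot: [3.141, -0.001, -2.439]
contact_force: [-0.6, 0.2, -5.7]
grip_width: 27.2
finger_force: 30.0
```

Emit:
step_arm(series="1 -0.09 0.31 -0.03 0 0 0;1 -0.16 0.57 -0.06 0 0 0;1 -0.22 0.78 -0.09 0 0 0;1 -0.25 0.88 -0.09 0 0 0;1 -0.268 0.937 -0.09 0 0 0;1 -0.268 0.937 -0.09 0 0 0;1 -0.268 0.937 -0.09 0 0 0")

```text
time: 26.0
tool_pos: [522.1, 269.5, 149.4]
tcp_rot: [-3.141, -0.0, -2.441]
contact_force: [0.8, -0.2, -6.9]
grip_width: 27.0
finger_force: 30.0
```

```bash
python3 -c "
from bar import *
plan((521.7,270.3,114),220.2);bar((522,271))
for c in ('scene','top'):
  W=cloud(vision.capture(c))
  b=(abs(W[...,0]-522)<60)&(abs(W[...,1]-270)<60)&(W[...,2]>110)&(W[...,2]<149)
  P=W[b];print(len(P),P.mean(0),np.percentile(P[:,2],[1,5,50]))
"
```

```text
n 1 first [-0.003  0.011  0.443] [-0.     -0.0001 -0.0001] then [-0.002  0.01   0.443] t 26.0 pos [522.1 269.5 149.4] rpy [-3.141 -0.    -2.441] grip 27.0
top 150 [458.1 214.9  80. ] z 74.3 85.0 [457.1 215.9] [18.5 50.7] 39.8
scene 29 [465.1 206.2  79.4] z 69.8 82.4 [464.2 206.5] [17.1 23.1] 37.5
scene 109 [584.8 324.3  79.8] z 74.3 83.5 [585.  324.2] [19.9 48.3] 40.9
301 [539.00551606 276.10566155 136.85716522] [115.5352754  118.2636167  140.75923921]
238 [511.3769149  253.48132896 139.80215298] [116.74866669 119.50236538 144.55615041]
```

Weight is held upright, underside at z≈115.5. I'll lower it, slowing near the bar.

Emit:
step_arm(series="1 0 0.01 0.15 0 0 0;1 0 0.01 0.26 0 0 0;1 0 0.01 0.34 0 0 0;1 0 0.01 0.39 0 0 0;1 0 0.01 0.415 0 0 0;1 0 0.01 0.415 0 0 0;1 0 0.01 0.415 0 0 0")

```text
time: 26.9
tool_pos: [521.5, 271.0, 116.7]
tcp_rot: [-3.141, 0.001, -2.44]
contact_force: [0.0, -0.2, -6.3]
grip_width: 27.2
finger_force: 30.0
```

Emit:
step_arm(series="1 0 0 0.01 0 0 0;1 0 0 0.02 0 0 0;1 0 0 0.025 0 0 0;1 0 0 0.025 0 0 0;1 0 0 0.025 0 0 0")

```text
time: 27.4
tool_pos: [521.3, 270.8, 114.5]
tcp_rot: [-3.142, 0.0, -2.44]
contact_force: [0.5, 0.6, -5.6]
grip_width: 27.1
finger_force: 30.0
```

Emit:
step_arm(series="1 0 0 0.006 0 0 0;1 0 0 0.01 0 0 0;1 0 0 0.01 0 0 0;1 0 0 0.01 0 0 0")

```text
time: 27.8
tool_pos: [521.3, 270.9, 113.7]
tcp_rot: [-3.142, 0.0, -2.44]
contact_force: [0.4, 0.3, -4.9]
grip_width: 27.4
finger_force: 30.0
```

Emit:
step_arm(series="1 0 0 0.005 0 0 0;1 0 0 0.008 0 0 0;1 0 0 0.008 0 0 0;1 0 0 0.008 0 0 0")

```text
time: 28.2
tool_pos: [521.4, 270.8, 113.7]
tcp_rot: [-3.141, 0.001, -2.44]
contact_force: [-3.4, -2.2, 3.9]
grip_width: 26.8
finger_force: 30.0
```

In contact. Release, then rise.

Emit:
step_arm(series="-0.4 0 0 0 0 0 0;-0.4 0 0 0 0 0 0;-0.4 0 0 0 0 0 0;-0.4 0 0 0 0 0 0;-0.4 0 0 0 0 0 0;-0.4 0 0 0 0 0 0;-0.4 0 0 -0.1 0 0 0;-0.4 0 0 -0.3 0 0 0;-0.4 0 0 -0.6 0 0 0;-0.4 0 0 -1 0 0 0;-0.4 0 0 -1 0 0 0;-0.4 0 0 -1 0 0 0")

```text
time: 29.4
tool_pos: [521.6, 271.0, 194.1]
tcp_rot: [-3.141, 0.002, -2.44]
contact_force: [0.6, 1.0, 0.1]
grip_width: 64.2
finger_force: 0.0
```

```bash
python3 -c "
from bar import *
plan((521.7,270.3,114),220.2);bar((522,271))
p=vision.capture('scene');save(p,'s6',(330,170,470,290),4)
W=cloud(p)
b=(abs(W[...,0]-522)<50)&(abs(W[...,1]-270)<50)
for lo,hi in((125,150),(104,114)):
  P=W[b&(W[...,2]>lo)&(W[...,2]<hi)];print(P.mean(0),cv2.minEnclosingCircle(P[:,:2].astype(np.float32)),P[:,2].max())
"
```

```text
n 2 first [ 0.003 -0.003  0.501] [-0.0001  0.0003  0.    ] then [ 0.002 -0.004  0.501] t 29.4 pos [521.6 271.  194.1] rpy [-3.141e+00  2.000e-03 -2.440e+00] grip 64.2
top 149 [458.  215.3  79.6] z 74.8 83.6 [457.6 215.5] [17.7 49.2] 40.1
scene 55 [456.  215.5  79.7] z 76.3 83.2 [455.5 215. ] [19.3 47.1] 36.0
scene 109 [585.6 323.5  80.2] z 74.6 84.0 [584.9 324. ] [20.  50.2] 40.1
[524.18577921 272.13835068 136.58311219] ((520.400390625, 270.8935852050781), 14.68993854522705) 142.54669906737226
[528.63845576 274.08171946 109.88285139] ((520.5203857421875, 272.4321594238281), 31.737443923950195) 113.90329963594753
```

View pics/s6.png

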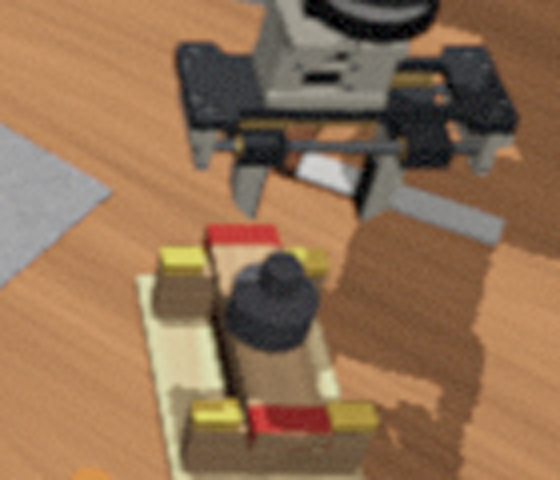

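The weight stands upright at (275,300) on the middle of the bar, and the bar lies between the lips, ends at (242,237) and (290,418), clear of the gripper. Handing in.

```bash
python3 -c "
from plant import order
print(order.close_job())"
```

```text
the job is handed in; nothing more can be done
None
```

The job is handed in at about 29 s of the 72 s; no verdict came back. By my last camera measurements the bar lies flat on the cradle seats between the lips, about 1 to 2 mm off centre, and the weight stands upright within about 2 mm of its middle.

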